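# Zero the bench comparator on its setting master

## Robot

A 6-joint arm with a two-finger parallel gripper is mounted at the origin on the work surface; the furniture and walls round the work are solid. World frame = base frame: x ahead of the robot, y to its left, z up, the work surface at z = 0. Lengths are in mm, angles in degrees, forces in N, time in s.
With the tool pointing down it reaches from about 375 to 925 mm from the base axis. Payload 5.7 kg.
Tool frame: the origin (TCP) lies midway between the tips of the shut fingers; the grasp point (between the pads) lies 19 mm behind it; z points along the fingers, y is the direction in which the jaws open and shut (so a half turn about z gives the same grasp; the last joint's range is limited). The gripper opens to 85 mm and grips with 20 to 120 N. Pads are 22 mm wide; open, the fingers measure 114 mm over their backs; the gripper's body (76 mm by 85 mm) begins 54 mm behind the grasp point. The pads swing forward as they close: fully open they stand 13 mm farther back than shut.
Start: joints at [69.093, 20.558, 86.54, -0, 72.909, -6.595], TCP at [148.319, 581.344, 199.267] pointing down, gripper open.
Joint ranges: [-170.27, 170.27], [-57.76, 135], [12.27, 136.19], [-55.21, 235.2], [11.17, 155.16], [-170.74, 170.74]. Speed limits (degrees/s): [136.94, 136.94, 180, 180, 180, 180].

## Interface

Orientations are given as [roll, pitch, yaw] about the fixed x, y, z axes, in that order (R = Rz(yaw) Ry(pitch) Rx(roll)).
In Python, from bench import sense, snapshot, get_calibration, sign_off, masks_of, spot_point gives the robot as it stands.
- The arm moves only by the tool servo_tool, never from a script. Its argument "plan" is a list that holds one entry, the list of rows, each a list of 7 numbers: the finger opening in m, from 0 to 0.0854, then the shift along the world's x, y, z in m, then the turn, a rotation vector about the world's x, y, z in rad. In form: [[[hand, tx, ty, tz, wx, wy, wz], ...]]. A call has 1 to 12 rows; each row shifts and turns the commanded pose from where the row before left it; what a row does not reach is not made up. A row lasts 1/10 s, in which the tool goes at most 50 mm and 8.59 degrees, less where a joint would pass 70% of its speed; a pose out of reach is approached as far as the arm can. A call with a gripper value outside its range is refused whole. The fingers move at their own pace and stop on an object; "grip_force" is the grip in N (left out, the last holds). Time passes only in rows, so rows that do not move let the fingers close. It gives the time, the measured TCP pose, the force and the opening at its end, in the units of the state.
- sense(): the state, without advancing time (a new reading comes with each control period).
- snapshot(name): name is "side" or "top"; returns (picture, depth): 384x512x3 uint8, red, green, blue; 384x512 float32, mm along the optical axis (not along the pixel's ray), 0 where there is no reading.
- get_calibration(name): a dict with "fx", "fy", "cx", "cy" (pixels), "camera_from_world" (4x4, takes a point from world to camera coordinates). Camera axes: x right, y down, z forward; pixel columns grow to the right and rows downward; lengths in mm; the calibration is good to about 2 mm. A picture is of the moment at which its call begins. get_calibration takes no time and is no camera call.
- sign_off(): hands the job in, once; it reports no verdict.
Trained networks look in the newest picture that a camera, given by its name, has taken for a name from the list of things; names that differ only in an ending like _2 or _b are one class to them, and where a whole thing is asked for, a point or a joint stands for the part that bears it (a point fixed in the world has none). Each returns a list of dicts, best first, with "conf" (0 to 1); they miss things now and then, are a little off and sometimes report something else, mostly with a low value. They report only what shows in the picture. A call takes as long as a camera call.
- masks_of(camera, name): "region" (384x512 bool, what is visible of it).
- spot_point(camera, name): "location" ([x, y, z] in mm, in world coordinates, good to about 4 mm: a listed point, or the origin of a listed thing).
The state is a dict: "time_s": time; "joint_pos": joint angles; "joint_velocities": joint speeds; "tau": joint torques, N m; "tool_pos": TCP position; "orientation": TCP orientation; "ft_force": force on the tool from outside, world axes, zero at the start; "moment": the same for the moment, N m; "gripper_width": opening from 0.0 (shut) to 1.0 (fully open).
Only numpy, scipy, OpenCV 4.12 (cv2) and the standard library are available. Lean on these libraries where they do the work, as an engineer would, in place of code of your own. Each camera call takes 0.05 s, during which the arm holds its last target.

## Task

Zero the comparator on its tall setting master: push the tall steel pin across the granite base, low down near its foot so that it slides upright, until it is home in the vee stop under the gauge's plunger, and then press the zero key of the readout right down and let it go. Only push: do not grip or lift the pins, do not press the key before the tall one is home, and leave the short pin, the brass tee and the bit case where they are.

Things in the scene. Friction and masses are not known exactly. Their poses are not given: they have to be found in the camera images.
- comparator: Bench comparator, fixed. Dark granite base 300 (x) x 180 (y) mm, its flat top 30 mm above the worktop. Origin: centre of the base at worktop height; local z up, local +x runs from the open front edge towards the column, a 28 mm round bar 115 mm along +x that stands 245 mm above the base top and carries the gauge on an arm over the seat.
- gauge_under (a point): Centre of the underside of the gauge body (24 (x) x 56 (y) x 62 mm, with an arm back to the column), 172 mm above the base top and straight above the seat. Below it only a 12 mm round stem, down to 147 mm above the base top, and the thin plunger reach lower.
- vee (a point): Middle of the vee stop, 20 mm beyond the seat along local +x, at half its height. Two steel bars 14 mm high stand on the base; their faces meet at 90 degrees and open towards -x, the mouth is 54 mm wide, so a pin's foot pushed along +x into it centres itself.
- seat (a point): Point on the base top, 50 mm along the comparator's local +x from its origin (local y = 0, 30 mm above the worktop), straight below the plunger. The foot centre of a pin is exactly here when its round foot touches both faces of the vee. Its axes are those of the comparator.
- plunger (a joint): Height in m by which the gauge's plunger is lifted: 0 when free (its ball end, 8 mm across, then hangs 117 mm above the base top), about 0.003 when it rests on the top of the tall pin. It is lightly sprung downwards (about 0.3 N) and rides up the pin's domed end by itself.
- tall_master_mid (a point): Centre (half-way up, 60 mm above its foot) of the tall setting master: a plain loose steel pin 120 mm tall, standing on end on the front part of the base, about 0.6 kg. Its round foot is 40 mm in diameter and 16 mm high, its stem 26 mm in diameter with a domed top. Local z runs up its axis. It tips if pushed high on the stem; pushed at the foot it slides upright.
- tall_master_foot (a point): Centre of the underside of the tall setting master's foot.
- short_master_mid (a point): Centre (35 mm above its underside) of the short setting master: the same loose pin (foot 40 mm, stem 26 mm in diameter) but only 70 mm tall. It stands on the front part of the base beside the tall one, about 110 mm from it, on either side; it stays where it is.
- readout: Readout unit, fixed on the worktop beside the comparator (on its local -y side): grey box 86 (x) x 92 (y) mm, flat top 37 mm above the worktop, with an upright display panel along its rear (+x) edge that reaches 84 mm above the worktop. Origin: centre of its underside; local +x points from its front to the display.
- zero_key_top (a point): Centre of the top of the zero key: a round white key 26 mm across in a black ring on the flat top of the readout, in front of the display; pressed straight down.
- zero_key (a joint): How far the zero key is pressed in m: 0 when free, 0.006 when fully down (about 4 N); springs back when let go.
- brass_tee: Bystander: loose brass tee fitting 38x49x23 mm, lying on the worktop to the right of the comparator, beyond the readout.
- grey_bit_case: Bystander: loose dark bit case 55x74x38 mm, on the worktop beyond the comparator.

How it is judged:
By the outcome, as a careful person would: the job done as asked, in the order asked, and still so for the second after the job is handed in, with the robot touching nothing.
It also fails if it takes over 58 s, if anything falls off the work surface, if the arm or the gripper's body presses on something with over 40 N, if the wrist force passes 120 N, or if a joint passes its speed limit or range.

## Working session

There is one attempt and no reset: what is moved stays moved. The work goes in short steps, Python scripts to look and compute and a tool call to move; the robot and the scene stay as the last step left them, time stands still between calls to the robot, and variables do not carry over. Pictures are saved under pics/ and viewed, and the job is handed in when it is done.

Besides the shell and the picture viewer there is one more tool, called after "Call:" as a command line: name --argument value ..., lists and objects as JSON in quotes. servo_tool: Moves the arm, as the interface text tells. Its arguments: {"type":"object","properties":{"plan":{"type":"array"},"grip_force":{"type":"number"}},"required":["plan"]}

```bash
mkdir -p pics
python3 - <<'E'
from bench import *
import cv2,numpy as np
s=sense();print(s['time_s'],s['tool_pos'],s['orientation'],s['gripper_width'],s['ft_force'])
for c in('side','top'):
    p,d=snapshot(c);cv2.imwrite(f'pics/{c}0.png',cv2.cvtColor(p,cv2.COLOR_RGB2BGR));np.save(f'pics/{c}0.npy',d)
    for n in('tall_master_foot','tall_master_mid','short_master_mid','seat','vee','zero_key_top','comparator','readout','gauge_under','brass_tee','grey_bit_case'):
        try:
            for r in spot_point(c,n)[:2]: print(c,n,np.round(r['location'],1),round(r['conf'],2))
        except Exception as e: print(c,n,e)
print(sense()['time_s'])
E
```

```text
0.0 [148.04937545 580.65361731 198.46521222] [-1.79893799e+02 -1.13159445e-02  1.65688748e+02] 0.998370520043097 [ 0.38455628 -0.24053861  0.38021485]
side tall_master_foot [ 507.8 -263.1   34.3] 0.91
side tall_master_mid [ 502.2 -264.7   92.9] 0.79
side short_master_mid [ 611.6 -232.1   69.3] 0.56
side seat [ 583.4 -348.1   28.5] 0.93
side vee [ 590.1 -365.4   37.9] 0.74
side zero_key_top [ 421.9 -319.8   58.1] 0.61
side zero_key_top [ 585.6 -346.1   27. ] 0.48
side comparator [ 570.1 -294.8    3.3] 0.58
side readout [ 415.3 -329.9   -3.7] 0.89
side readout [ 556.1 -495.1   -0.7] 0.22
side gauge_under [ 584.5 -347.9  195.1] 0.64
side brass_tee [ 554.5 -499.5   -3.3] 0.52
side grey_bit_case [ 645.  -485.3   -1. ] 0.56
top tall_master_foot [ 503.9 -262.2   32. ] 0.6
top tall_master_mid [ 503.1 -262.2   90.3] 0.59
top short_master_mid [ 605.  -227.2   64.4] 0.85
top seat [ 604.1 -227.5   64.6] 0.65
top seat [ 584.9 -342.9   31.1] 0.57
top vee [ 592.  -364.6   36. ] 0.8
top zero_key_top [ 425.1 -319.5   52.4] 0.47
top comparator [ 572.9 -293.4    1.1] 0.78
top comparator [ 419.5 -330.     2.6] 0.3
top readout [ 4.199e+02 -3.270e+02 -3.000e-01] 0.79
top gauge_under [ 588.1 -344.3  200.5] 0.97
top gauge_under [ 583.8 -341.1   27.6] 0.21
top brass_tee [ 556.8 -501.2   -3.6] 0.56
1.2
```

View pics/side0.png

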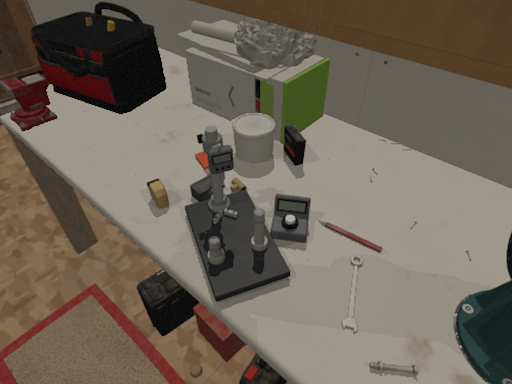

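View pics/top0.png

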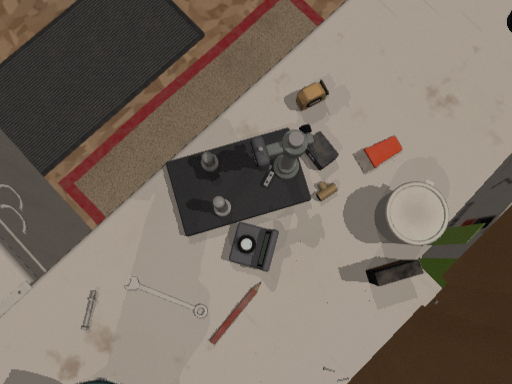

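Side view: tall pin at about px (259,230), short pin (215,250), key (290,220), gauge (220,160). Top view: tall pin (221,205), short pin (209,160), key (246,243). This agrees with the networks. Next I refine the positions with depth.

```bash
cat > h.py <<'E'
import numpy as np,cv2
from bench import *
def pts(c,d):
    k=get_calibration(c);v,u=np.mgrid[0:d.shape[0],0:d.shape[1]]
    P=np.stack([(u-k['cx'])/k['fx']*d,(v-k['cy'])/k['fy']*d,d,np.ones_like(d)],-1)
    W=P@np.linalg.inv(k['camera_from_world']).T
    W=W[...,:3];W[d==0]=np.nan
    return W
E
python3 - <<'E'
from h import *
for c in('top','side'):
    W=pts(c,np.load(f'pics/{c}0.npy'))
    reg=(W[...,0]>380)&(W[...,0]<680)&(W[...,1]<-100)&(W[...,1]>-460)
    tab=W[reg&(abs(W[...,2])<8)];print(c,'table z',np.median(tab[:,2]))
    b=W[reg&(abs(W[...,2]-30)<6)&(W[...,0]>470)]
    print('base',len(b),np.median(b[:,2]))
    m=(reg&(W[...,2]>18)&(W[...,2]<42)).astype(np.uint8)
    n,l,st,ce=cv2.connectedComponentsWithStats(m)
    for i in range(1,n):
        if st[i,4]>150:
            q=W[l==i][:,:2].astype(np.float32);print('rect',st[i,4],cv2.minAreaRect(q), np.median(W[l==i][:,2]))
    for nm,(x,y),z0,z1 in(('tall',(504,-262),120,160),('tallstem',(504,-262),60,130),('short',(607,-229),60,110),('key',(423,-320),40,60),('tallfoot',(504,-262),36,52)):
        s=reg&(np.hypot(W[...,0]-x,W[...,1]-y)<30)&(W[...,2]>z0)&(W[...,2]<z1);q=W[s]
        if len(q):print(nm,len(q),q.mean(0).round(1),q.min(0).round(1),q.max(0).round(1))
E
```

```text
top table z 0.9951174677901804
base 7340 30.92159002125959
rect 169 ((667.4166870117188, -369.940673828125), (25.106019973754883, 56.250160217285156), 0.3256603181362152) 31.097161493170233
rect 7647 ((568.8948364257812, -295.7235107421875), (181.05026245117188, 300.58416748046875), 17.830568313598633) 30.927963404381558
rect 858 ((422.225341796875, -320.154296875), (65.57303619384766, 92.03997039794922), 76.1845703125) 37.88045068483308
tall 146 [ 502.8 -262.9  146. ] [ 491.3 -274.6  121.6] [ 516.9 -249.2  153.8]
tallstem 49 [ 496.3 -267.8   96.4] [ 491.2 -274.8   60.4] [ 511.5 -251.8  129.6]
short 148 [ 604.1 -231.5   92.8] [ 593.9 -242.8   61. ] [ 619.7 -218.8  103.5]
key 262 [ 422.4 -319.2   50.4] [ 395.1 -347.4   40. ] [ 451. -291.   60.]
tallfoot 103 [ 497.5 -266.2   46.3] [ 484.8 -280.4   36.3] [ 525.1 -244.3   51.8]
side table z 0.047394600781672125
base 5420 30.119961612739814
rect 6601 ((519.2731323242188, -310.6318054199219), (284.9300842285156, 301.56732177734375), 17.84244728088379) 30.229353448062398
tall 163 [ 505.3 -255.3  139.3] [ 492.2 -271.3  120.1] [ 517.3 -247.9  151.6]
tallstem 220 [ 506.3 -252.2   96.3] [ 492.2 -262.2   60.6] [ 518.1 -247.2  129.8]
short 189 [ 607.  -222.9   85.7] [ 594.7 -240.2   60.3] [ 620.9 -215.9  101.9]
key 187 [ 424.6 -312.    51. ] [ 403.2 -338.    40.2] [ 444.2 -297.3   60. ]
tallfoot 126 [ 505.2 -251.8   45. ] [ 486.5 -272.8   36.1] [ 523.5 -241.6   51.9]
```

Call:
servo_tool --plan '[[[0.024,0.0,-0.02,0.012,0,0,-0.1],[0.024,0.025,-0.04,0.01,0,0,-0.1],[0.024,0.03,-0.04,0,0,0,-0.1],[0.024,0.03,-0.04,0,0,0,-0.1],[0.024,0.03,-0.04,0,0,0,-0.1],[0.024,0.03,-0.04,0,0,0,-0.1],[0.024,0.03,-0.04,0,0,0,-0.1],[0.024,0.03,-0.04,0,0,0,0],[0.024,0.03,-0.04,0,0,0,0],[0.024,0.03,-0.04,0,0,0,0],[0.024,0.03,-0.04,0,0,0,0],[0.024,0,0,0,0,0,0]]]'

```text
time_s: 2.4
tool_pos: [447.6, 156.8, 221.7]
orientation: [179.9, 0.2, 125.2]
ft_force: [-0.1, 0.2, 1.4]
gripper_width: 0.278
```

Call:
servo_tool --plan '[[[0.024,0.002,-0.038,0,-0.0998,-0.0704,0],[0.024,0.002,-0.038,0,-0.0998,-0.0704,0],[0.024,0.002,-0.038,0,-0.0998,-0.0704,0],[0.024,0.002,-0.038,0,-0.0998,-0.0704,0],[0.024,0.002,-0.038,0,0,0,0],[0.024,0.002,-0.038,0,0,0,0],[0.024,0.002,-0.038,-0.02,0,0,0],[0.024,0.002,-0.038,-0.025,0,0,0],[0.024,0.0,-0.038,-0.025,0,0,0],[0.024,0.0,-0.02,0,0,0,0],[0.024,0,0,0,0,0,0],[0.024,0,0,0,0,0,0]]]'

```text
time_s: 3.6
tool_pos: [459.3, -200.5, 151.4]
orientation: [-179.8, 28.0, 125.5]
ft_force: [-0.1, -0.2, -0.4]
gripper_width: 0.285
```

Run:
```python
from h import *
s=sense();R=s['orientation'];print(s['time_s'],s['tool_pos'],R,s['joint_pos'],s['ft_force'])
from scipy.spatial.transform import Rotation as Q
print(Q.from_euler('xyz',R,degrees=True).as_matrix().round(3))
for c in('side','top'):
    p,d=snapshot(c);cv2.imwrite(f'pics/{c}1.png',cv2.resize(cv2.cvtColor(p,cv2.COLOR_RGB2BGR)[100:320,130:380],None,fx=3,fy=2.7))
```

```text
3.6 [ 459.28550961 -200.5038408   151.39539571] [-179.835126     27.98655718  125.52590812] [-18.6340213    7.87661042 121.77329483 -32.30430914  31.23204676
 -29.04629115] [-0.06581167 -0.17501608 -0.41365442]
[[-0.513  0.815  0.27 ]
 [ 0.719  0.58  -0.384]
 [-0.469 -0.003 -0.883]]
```

View picture.

View pics/side1.png

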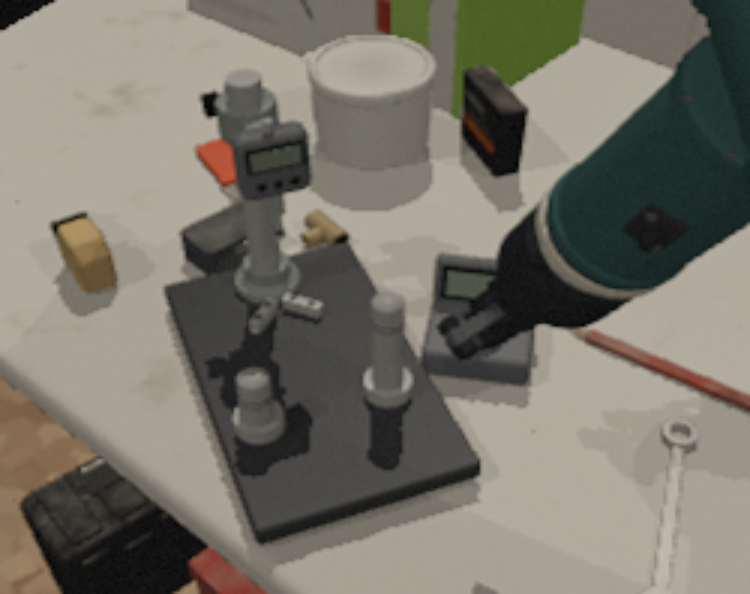

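View pics/top1.png

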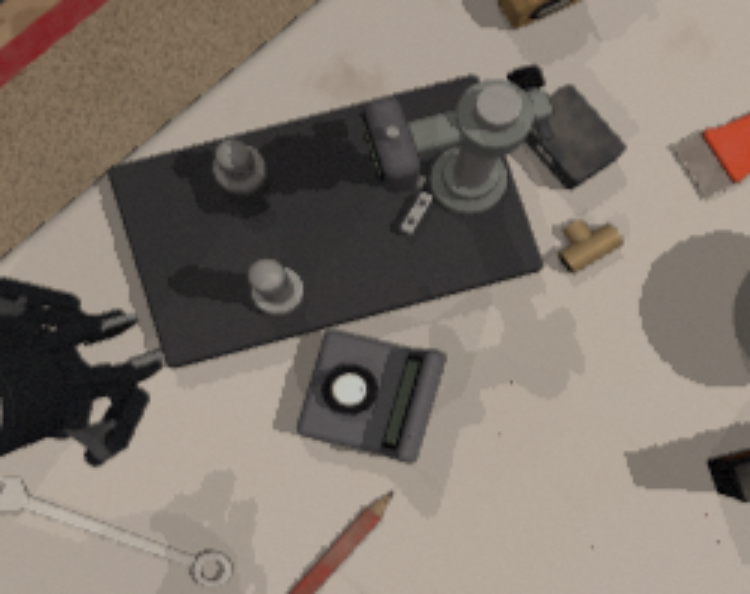

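Call:
servo_tool --plan '[[[0.024,0,0,-0.03,0,0,0],[0.024,0,0,-0.03,0,0,0],[0.024,0,0,-0.03,0,0,0],[0.024,0,0,-0.01,0,0,0],[0.024,0,0,-0.008,0,0,0],[0.024,0,0,-0.003,0,0,0],[0.024,0,0,0,0,0,0],[0.024,0,0,0,0,0,0]]]'

```text
time_s: 4.5
tool_pos: [464.0, -201.3, 54.1]
orientation: [-179.7, 26.8, 125.7]
ft_force: [-0.5, -0.4, 0.2]
gripper_width: 0.281
```

Run:
```python
from h import *
s=sense();print(s['time_s'],s['tool_pos'],s['orientation'],s['joint_pos'],s['ft_force'])
for c in('side',):
    p,d=snapshot(c);cv2.imwrite(f'pics/{c}2.png',cv2.resize(cv2.cvtColor(p,cv2.COLOR_RGB2BGR)[180:310,180:330],None,fx=5,fy=4.6,interpolation=cv2.INTER_CUBIC))
```

```text
4.5 [ 464.03795195 -201.29814587   54.07145534] [-179.70068783   26.79994292  125.6851789 ] [-19.15289468  20.35522864 126.39912429 -55.17786796  18.75319125
  -4.09720529] [-0.4833681  -0.43289851  0.18355853]
```

View pics/side2.png

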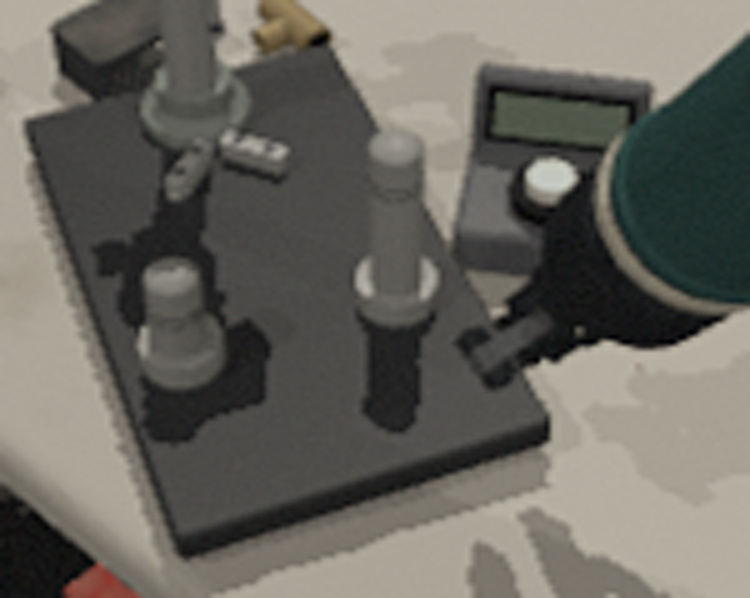

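Call:
servo_tool --plan '[[[0.014,0,0,0,0.0685,0.048,0],[0.014,0,0,0,0,0,0],[0.014,0,0,-0.006,0,0,0],[0.014,0,0,-0.006,0,0,0],[0.014,0,0,-0.005,0,0,0],[0.014,0,0,0,0,0,0],[0.014,0,0,0,0,0,0]]]'

```text
time_s: 5.25
tool_pos: [461.4, -203.7, 36.0]
orientation: [-179.2, 24.4, 125.5]
ft_force: [0.2, 0.1, -0.1]
gripper_width: 0.16
```

Run:
```python
from h import *
s=sense();print(s['time_s'],s['tool_pos'],s['orientation'],s['joint_pos'],s['ft_force'],s['gripper_width'])
for c in('side',):
    p,d=snapshot(c);cv2.imwrite(f'pics/{c}3.png',cv2.resize(cv2.cvtColor(p,cv2.COLOR_RGB2BGR)[180:310,180:330],None,fx=5,fy=4.6,interpolation=cv2.INTER_CUBIC))
```

```text
5.25 [ 461.36994582 -203.7434755    35.9971911 ] [-179.2477924    24.36709339  125.53764874] [-20.5761054   22.3769805  125.53722683 -50.3196932   18.24173848
  -9.58500269] [ 0.21870734  0.0600834  -0.10075071] 0.15988418084109188
```

View pics/side3.png

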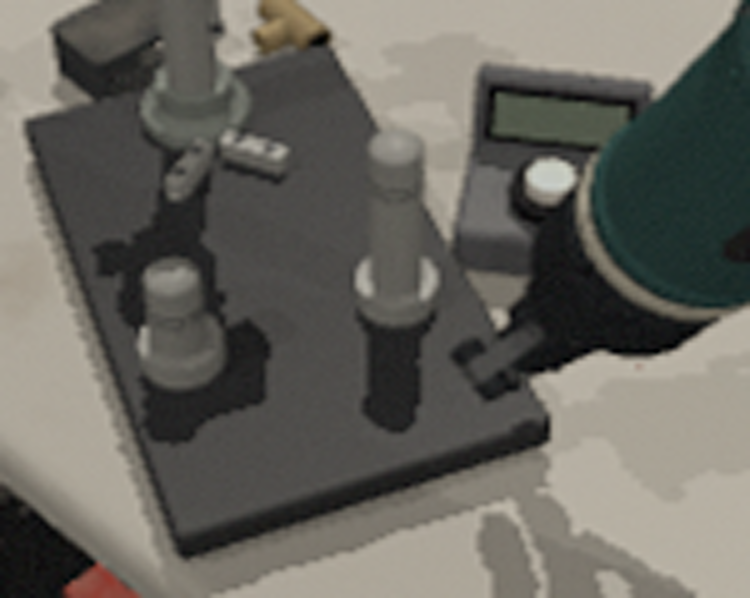

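Call:
servo_tool --plan '[[[0.014,0.004,-0.006,0.0015,0,0,0],[0.014,0.005,-0.006,0,0,0,0],[0.014,0.005,-0.006,0,0,0,0],[0.014,0.004,-0.006,0,0,0,0],[0.014,0.003,-0.004,0,0,0,0],[0.014,0,0,0,0,0,0],[0.014,0,0,0,0,0,0]]]'

```text
time_s: 6.0
tool_pos: [482.2, -231.7, 37.2]
orientation: [-179.2, 24.3, 125.5]
ft_force: [-0.2, -0.3, 0.6]
gripper_width: 0.162
```

```bash
cat > look.py <<'E'
import sys
from h import *
n=sys.argv[1]
s=sense();print(s['time_s'],s['tool_pos'].round(1) if hasattr(s['tool_pos'],'round') else s['tool_pos'],s['orientation'],s['joint_pos'],s['ft_force'],s['gripper_width'])
a,da=snapshot('side');b,db=snapshot('top')
A=cv2.resize(cv2.cvtColor(a,cv2.COLOR_RGB2BGR)[140:310,180:330],None,fx=2.6,fy=2.6*1.2,interpolation=cv2.INTER_CUBIC)
B=cv2.resize(cv2.cvtColor(b,cv2.COLOR_RGB2BGR)[120:290,160:310],None,fx=2.6,fy=2.6*1.2,interpolation=cv2.INTER_CUBIC)
cv2.imwrite(f'pics/{n}.png',np.hstack([A,B]));np.save(f'pics/{n}s.npy',da);np.save(f'pics/{n}t.npy',db)
E
python3 look.py p4
```

```text
6.0 [ 482.2 -231.7   37.2] [-179.24406194   24.31897218  125.51186983] [-23.32118583  23.40581164 122.25188747 -44.45035601  18.68934379
 -18.15577412] [-0.2144796  -0.27194712  0.59449426] 0.16240830893631672
```

View pics/p4.png

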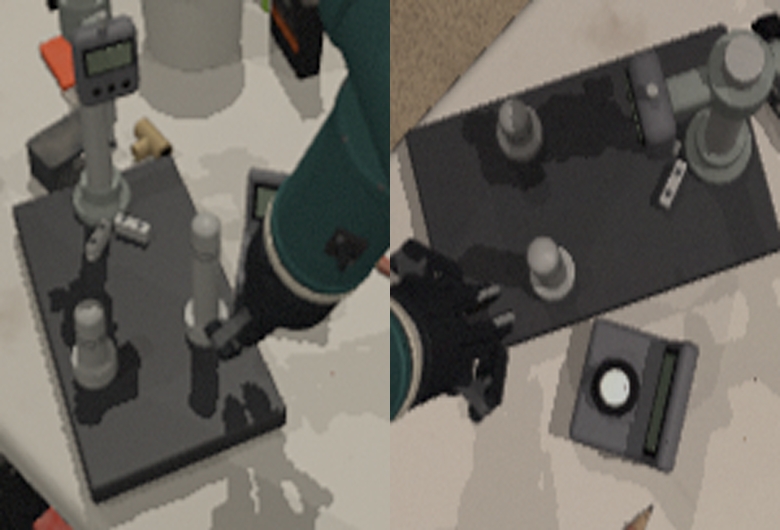

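Call:
servo_tool --plan '[[[0.014,0.0018,-0.0025,0,0,0,0],[0.014,0.0018,-0.0025,0,0,0,0],[0.014,0.0018,-0.0025,0,0,0,0],[0.014,0.002,-0.0025,0,0,0,0],[0.014,0.002,-0.0025,0,0,0,0],[0.014,0.002,-0.0023,0,0,0,0],[0.014,0.002,-0.0023,0,0,0,0],[0.014,0,0,0,0,0,0]]]'

```text
time_s: 6.9
tool_pos: [496.4, -249.2, 37.4]
orientation: [-179.3, 24.4, 125.5]
ft_force: [0.7, 0.3, 0.0]
gripper_width: 0.161
```

```bash
python3 look.py p5
```

```text
6.9 [ 496.4 -249.2   37.4] [-179.2756776    24.35759162  125.51146497] [-24.77652135  24.23910348 120.07542065 -41.25684785  19.063339
 -22.79802527] [7.40762211e-01 2.71914649e-01 3.94837648e-04] 0.16060014147695478
```

View pics/p5.png

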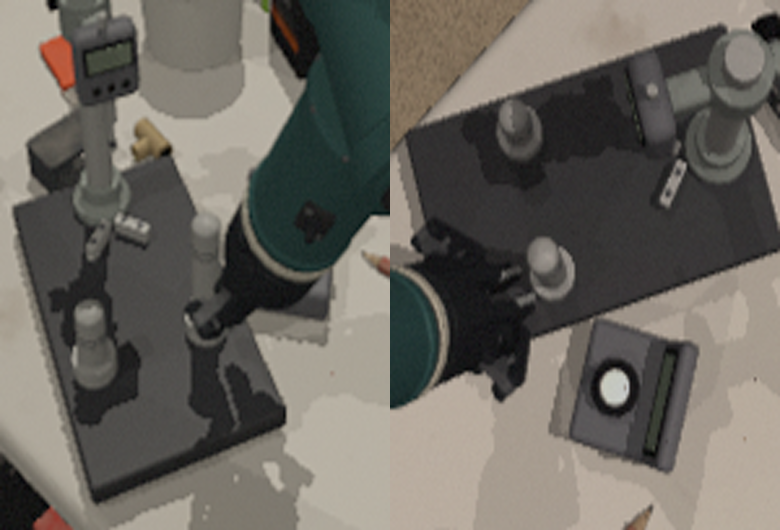

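```bash
python3 - <<'E'
from h import *
for c,f in(('top','t'),('side','s')):
  for n in('p4','p5'):
    W=pts(c,np.load(f'pics/{n}{f}.npy'))
    s=(np.hypot(W[...,0]-506,W[...,1]+264)<24)&(W[...,2]>120)&(W[...,2]<160);q=W[s];print(c,n,len(q),q.min(0).round(1),q.max(0).round(1))
  b=cv2.imread('pics/p5.png')
for f,c in(('t','top'),('s','side')):
    W=pts(c,np.load(f'pics/p5{f}.npy'))
    s=(np.hypot(W[...,0]-500,W[...,1]+256)<26)&(W[...,2]>26)&(W[...,2]<75)
    for v,u in np.argwhere(s)[::2]:print(c,u,v,W[v,u].round(0),end=';')
    print()
E
python3 - <<'E'
import sys;sys.path.insert(0,'.')
from h import *
for c in('side','top'):
  p,d=snapshot(c)
  r=(slice(215,265),slice(235,285)) if c=='side' else (slice(185,235),slice(185,250))
  cv2.imwrite(f'pics/z_{c}.png',cv2.resize(cv2.cvtColor(p,cv2.COLOR_RGB2BGR)[r],None,fx=11,fy=11,interpolation=cv2.INTER_CUBIC))
E
```

```text
top p4 146 [ 491.6 -274.6  120.9] [ 516.8 -249.   152.6]
top p5 147 [ 491.8 -274.6  120.8] [ 517.  -249.2  153.6]
side p4 162 [ 492.2 -271.3  120. ] [ 517.2 -247.6  151.2]
side p5 162 [ 492.2 -270.8  120.5] [ 517.3 -246.9  152.2]
top 225 199 [ 521. -268.   47.];top 226 200 [ 519. -271.   46.];top 226 201 [ 517. -270.   43.];top 228 201 [ 517. -275.   47.];top 212 202 [ 516. -238.   29.];top 228 202 [ 515. -275.   47.];top 212 203 [ 514. -238.   30.];top 228 203 [ 512. -275.   47.];top 210 204 [ 511. -233.   30.];top 212 204 [ 511. -238.   29.];top 228 204 [ 510. -275.   47.];top 230 204 [ 510. -280.   46.];top 210 205 [ 509. -234.   33.];top 212 205 [ 509. -238.   33.];top 227 205 [ 505. -275.   69.];top 229 205 [ 508. -278.   46.];top 211 206 [ 506. -236.   33.];top 213 206 [ 506. -241.   34.];top 228 206 [ 506. -275.   46.];top 230 206 [ 506. -280.   46.];top 212 207 [ 504. -238.   32.];top 214 207 [ 503. -244.   45.];top 228 207 [ 504. -275.   44.];top 230 207 [ 504. -280.   47.];top 210 208 [ 498. -238.   70.];top 212 208 [ 502. -238.   31.];top 214 208 [ 500. -244.   47.];top 22
[... 4681 characters left out ...]
  29.];side 264 251 [ 493. -241.   29.];side 266 251 [ 489. -238.   31.];side 268 251 [ 484. -239.   31.];side 253 252 [ 520. -240.   28.];side 255 252 [ 515. -239.   29.];side 257 252 [ 510. -237.   31.];side 259 252 [ 505. -238.   30.];side 261 252 [ 501. -238.   29.];side 263 252 [ 496. -238.   29.];side 265 252 [ 491. -237.   30.];side 267 252 [ 486. -236.   30.];side 256 253 [ 513. -236.   29.];side 258 253 [ 508. -235.   30.];side 260 253 [ 503. -234.   30.];side 262 253 [ 499. -233.   31.];side 264 253 [ 494. -234.   30.];side 266 253 [ 489. -234.   30.];side 257 254 [ 510. -233.   29.];side 259 254 [ 506. -231.   30.];side 261 254 [ 501. -232.   30.];side 263 254 [ 496. -234.   27.];
```

View pics/z_side.png

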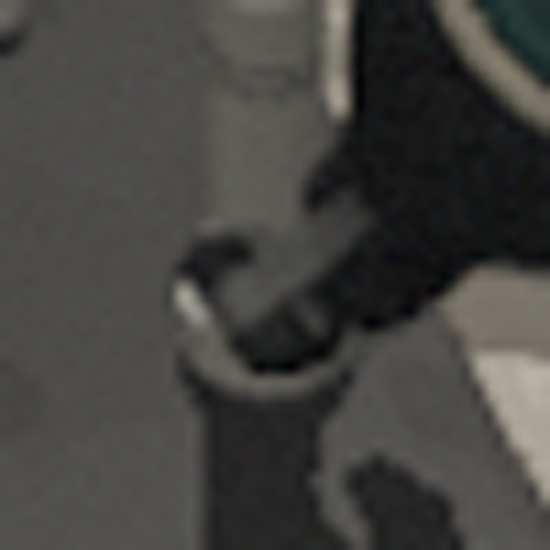

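View pics/z_top.png

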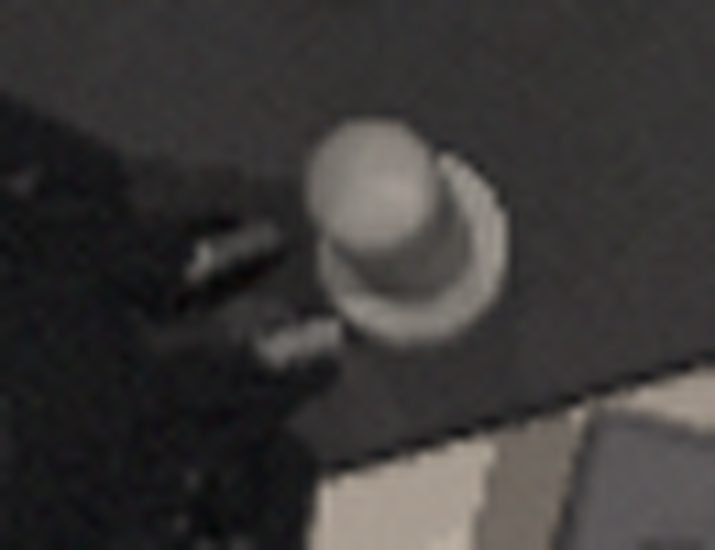

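Run:
```python
from h import *
for n,T in(('p4',(482.2,-231.7)),('p5',(496.4,-249.2))):
  for f,c in(('t','top'),('s','side')):
    W=pts(c,np.load(f'pics/{n}{f}.npy'))
    d=np.array([.576,-.817]);l=np.array([.817,.576])
    A=(W[...,:2]-T)@d;B=(W[...,:2]-T)@l;Z=W[...,2]
    s=(A>-60)&(A<12)&(abs(B)<40)&(Z>36)&(Z<110)
    q=np.stack([A[s],B[s],Z[s]],1);q=q[np.argsort(-q[:,0])]
    print(n,c,len(q));print(q[:45].round(0).astype(int).tolist())
```

```text
p4 top 143
[[-6, -10, 75], [-6, 14, 77], [-6, -7, 79], [-6, 9, 78], [-7, -12, 79], [-7, 12, 79], [-7, -9, 80], [-7, 14, 80], [-8, 8, 73], [-8, -6, 81], [-8, 9, 80], [-8, -11, 84], [-8, -13, 71], [-8, 12, 81], [-9, -8, 84], [-9, 8, 79], [-9, 10, 84], [-10, -12, 77], [-10, -11, 88], [-10, 13, 85], [-10, -17, 79], [-10, -8, 88], [-10, 8, 87], [-11, 10, 90], [-11, 17, 79], [-11, -12, 87], [-11, -14, 76], [-11, -10, 92], [-11, 13, 90], [-12, 20, 76], [-12, -16, 80], [-12, 8, 93], [-12, -7, 88], [-12, 8, 73], [-12, -14, 81], [-12, 11, 93], [-12, -12, 90], [-12, 18, 81], [-13, -9, 96], [-13, 20, 85], [-13, -18, 80], [-13, 14, 93], [-13, -16, 83], [-13, -6, 94], [-14, 8, 83]]
p4 side 18
[[-25, 15, 66], [-27, 15, 72], [-30, 15, 85], [-30, 15, 82], [-31, 15, 79], [-33, 14, 85], [-38, 22, 104], [-40, 27, 109], [-41, 22, 109], [-42, 23, 104], [-43, 23, 109], [-43, 20, 103], [-43, 38, 104], [-43, 29, 104], [-44, 16, 104], [-44, 19, 103], [-47, 38, 108], [-47, 35, 110]]
p5 top 185
[[12, -14, 47], [11, -13, 69], [11, -19, 49], [11, -13, 93], [11, -16, 49], [10, -13, 49], [10, -20, 40], [10, -13, 71
[... 401 characters left out ...]
[1, 2, 47], [1, -14, 43], [0, -11, 46], [0, -3, 44], [0, 5, 44], [0, -8, 48], [0, 0, 49], [0, 8, 45]]
p5 side 99
[[12, 12, 104], [12, 13, 98], [11, 13, 102], [11, 10, 106], [11, 17, 44], [11, 10, 83], [10, 11, 102], [10, 11, 91], [10, 11, 88], [10, 11, 98], [9, 18, 43], [9, 12, 107], [9, 19, 40], [9, 9, 98], [9, 9, 101], [9, 12, 83], [8, 9, 91], [8, 9, 95], [8, 12, 97], [7, 10, 86], [7, 10, 82], [7, 10, 90], [6, 11, 108], [6, 8, 109], [6, 18, 42], [6, 8, 93], [6, 8, 106], [6, 8, 103], [6, 18, 38], [6, 9, 83], [6, 6, 77], [6, 8, 97], [5, 6, 91], [5, 9, 91], [5, 6, 85], [5, 3, 100], [5, 9, 101], [5, 6, 103], [5, 6, 82], [5, 9, 88], [5, 16, 38], [5, 6, 96], [5, 6, 106], [5, 6, 110], [4, 4, 91]]
```

Run:
```python
from h import *
W=pts('top',np.load('pics/p5t.npy'));d=np.load('pics/p5t.npy')
print('zeros',(d==0).sum())
for v in range(200,222): print(v,[int(round(z)) if z==z else None for z in W[v,196:222,2]])
s=sense();print(s['tool_pos'])
p,_=snapshot('top');print(p[203:220,200:216].mean(2).astype(int))
k=get_calibration('top')['camera_from_world']
for P in((496.4,-249.2,37.4),(482,-231,72),(504.5,-262,150),(504.5,-262,30)):
    for c in('top','side'):
        g=get_calibration(c);q=g['camera_from_world']@np.r_[P,1];print(P,c,g['fx']*q[0]/q[2]+g['cx'],g['fy']*q[1]/q[2]+g['cy'])
```

```text
zeros 793
200 [115, 30, 29, 31, 33, 33, 27, 33, 29, 35, 29, 29, 32, 30, 32, 32, 32, 146, 150, 151, 149, 150, 149, 149, 148, 148]
201 [114, 29, 28, 28, 29, 33, 28, 30, 32, 32, 30, 26, 30, 29, 30, 35, 146, 147, 151, 149, 153, 152, 152, 152, 149, 150]
202 [32, 31, 32, 25, 32, 29, 34, 31, 29, 31, 34, 35, 31, 30, 30, 32, 29, 149, 152, 150, 150, 153, 152, 151, 152, 150]
203 [111, 32, 29, 33, 30, 30, 33, 32, 30, 30, 31, 31, 32, 32, 32, 27, 30, 147, 149, 150, 150, 148, 150, 151, 146, 150]
204 [135, 108, 117, 112, 112, 30, 93, 88, 84, 81, 77, 31, 33, 34, 30, 29, 29, 143, 150, 150, 149, 150, 150, 149, 150, 150]
205 [137, 123, 120, 116, 112, 111, 92, 89, 87, 88, 77, 75, 79, 80, 33, 33, 33, 31, 148, 148, 153, 149, 149, 149, 147, 148]
206 [139, 135, 121, 116, 113, 114, 105, 92, 100, 96, 91, 90, 83, 82, 77, 33, 29, 34, 128, 147, 151, 149, 149, 148, 148, 145]
207 [141, 138, 134, 121, 118, 115, 112, 104, 98, 98, 93, 93, 86, 82, 78, 31, 32, 32, 45, 127, 145, 144, 145, 149, 141, 140]
208 [146, 141, 142, 124, 122, 117, 111, 106, 102, 100, 97, 90, 86, 78, 70, 32, 31, 29, 47, 44, 121, 129, 132, 132, 132,
[... 2523 characters left out ...]
  92  79  75]
 [ 24  23  21  26  23  24  25  26  46  77  92  69  66  53  39  49]
 [ 23  25  23  24  23  19  20  20  26  39  52  33  34  25  23  33]
 [ 28  22  21  22  27  26  23  24  25  18  26  22  28  28  24  36]]
(496.4, -249.2, 37.4) top 216.48634956064953 210.2743798908677
(496.4, -249.2, 37.4) side 262.4198606682659 245.9961996338879
(482, -231, 72) top 206.52238024258693 215.06588114002906
(482, -231, 72) side 269.28053805193235 242.49004343707603
(504.5, -262, 150) top 218.19250481415827 200.76122061259636
(504.5, -262, 150) side 258.4545244408881 209.5908929950326
(504.5, -262, 30) top 222.49944643296416 207.19935975244624
(504.5, -262, 30) side 258.71911849776455 243.90792279818615
```

The depth clouds show the fingertips ending about 36 mm short of the reported TCP along the tool axis. Tip z is about 70 where the report implies 37, and the pin was not touched. I'll back off, lower by sight, and use that offset from here on.

Call:
servo_tool --plan '[[[0.014,-0.004,0.005,0,0,0,0],[0.014,-0.004,0.005,0,0,0,0],[0.014,-0.001,0.002,0,0,0,0],[0.014,0,0,-0.005,0,0,0],[0.014,0,0,-0.006,0,0,0],[0.014,0,0,-0.006,0,0,0],[0.014,0,0,-0.005,0,0,0],[0.014,0,0,-0.003,0,0,0],[0.014,0,0,0,0,0,0],[0.014,0,0,0,0,0,0]]]'

```text
time_s: 8.15
tool_pos: [486.8, -236.7, 12.4]
orientation: [-179.2, 24.3, 125.5]
ft_force: [-0.1, 0.0, 0.0]
gripper_width: 0.162
```

```bash
cat > fing.py <<'E'
import sys
from h import *
n=sys.argv[1]
s=sense();T=s['tool_pos'][:2]
from scipy.spatial.transform import Rotation as Q
z=Q.from_euler('xyz',s['orientation'],degrees=True).as_matrix()[:,2];print('ztool',z.round(3))
d=z[:2]/np.linalg.norm(z[:2]);l=np.array([-d[1],d[0]])
for f,c in(('t','top'),('s','side')):
    W=pts(c,np.load(f'pics/{n}{f}.npy'))
    A=(W[...,:2]-T)@d;B=(W[...,:2]-T)@l;Z=W[...,2]
    m=(A>-60)&(A<4)&(abs(B)<25)&(Z>36)&(Z<110)
    q=np.stack([A[m],B[m],Z[m]],1);print(c,len(q),q[np.argsort(q[:,2])][:14].round(0).astype(int).tolist())
    for nm,(x,y) in(('tall',(504.5,-262)),):
        m=(np.hypot(W[...,0]-x,W[...,1]-y)<24)&(W[...,2]>120)&(W[...,2]<160);q=W[m];print(nm,(q.min(0)+q.max(0))/2)
E
python3 look.py p6; python3 fing.py p6
```

```text
8.15 [ 486.8 -236.7   12.4] [-179.24680173   24.32708177  125.54688495] [-23.72333402  26.89150561 122.53732902 -53.46214413  16.02348579
  -9.10701992] [-0.08289757  0.00907374  0.01318955] 0.16247994217935
ztool [ 0.229 -0.343 -0.911]
top 209 [[-24, 7, 41], [-16, 8, 42], [-12, 8, 45], [-20, 7, 46], [-9, -13, 48], [-5, -11, 48], [-6, 14, 50], [-7, -10, 51], [-5, -8, 51], [-17, 7, 51], [-6, 8, 51], [-9, 8, 52], [-11, -17, 52], [-6, -13, 52]]
tall [ 504.38439031 -261.89487448  137.45092765]
side 42 [[-27, 12, 44], [-29, 14, 53], [-31, 12, 53], [-29, 14, 57], [-33, 14, 60], [-34, 12, 60], [-33, 17, 66], [-45, 16, 78], [-42, 22, 79], [-44, 18, 79], [-40, 24, 83], [-46, 17, 84], [-42, 22, 84], [-46, 23, 85]]
tall [ 504.72773527 -259.54698462  136.39568818]
```

View pics/p6.png

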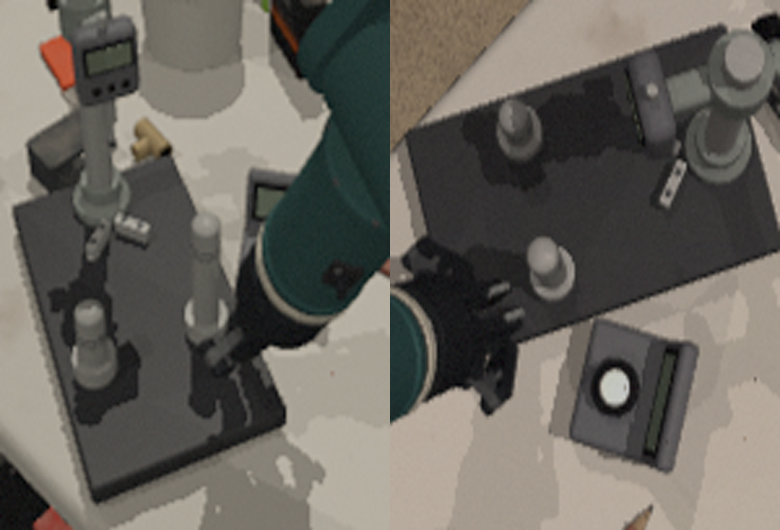

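Call:
servo_tool --plan '[[[0.014,0,0,0,0.043,0.03,0],[0.014,0,0,0,0,0,0],[0.014,0,0,-0.003,0,0,0],[0.014,0,0,-0.003,0,0,0],[0.014,0,0,-0.001,0,0,0],[0.014,0,0,0,0,0,0],[0.014,0,0,0,0,0,0]]]'

```text
time_s: 8.95
tool_pos: [485.9, -237.7, 5.1]
orientation: [-179.1, 22.2, 125.5]
ft_force: [0.5, -0.9, -0.2]
gripper_width: 0.167
```

```bash
python3 look.py p7; python3 fing.py p7
```

```text
8.95 [ 485.9 -237.7    5.1] [-179.08101418   22.2152867   125.51976079] [-24.73023089  27.49170104 121.24591903 -44.28319454  16.77518617
 -18.99152864] [ 0.51939731 -0.94669356 -0.15381389] 0.1667239488417648
ztool [ 0.207 -0.317 -0.926]
top 199 [[-9, 8, 37], [-17, 7, 39], [-6, 8, 41], [-4, -10, 41], [-14, 8, 41], [-22, 7, 42], [-5, 10, 43], [-4, -7, 44], [-8, -18, 45], [-6, 12, 45], [-11, 8, 45], [-8, -13, 45], [-9, -15, 46], [-19, 7, 46]]
tall [ 504.15507302 -261.70915924  136.9885227 ]
side 56 [[-25, -10, 39], [-26, 14, 40], [-28, 10, 43], [-26, 15, 45], [-28, 14, 46], [-29, 9, 47], [-28, 14, 50], [-28, 14, 53], [-33, 14, 55], [-32, 19, 62], [-39, 17, 68], [-42, 16, 70], [-42, 13, 71], [-38, 22, 74]]
tall [ 504.71816605 -258.85891839  135.87419209]
```

View pics/p7.png

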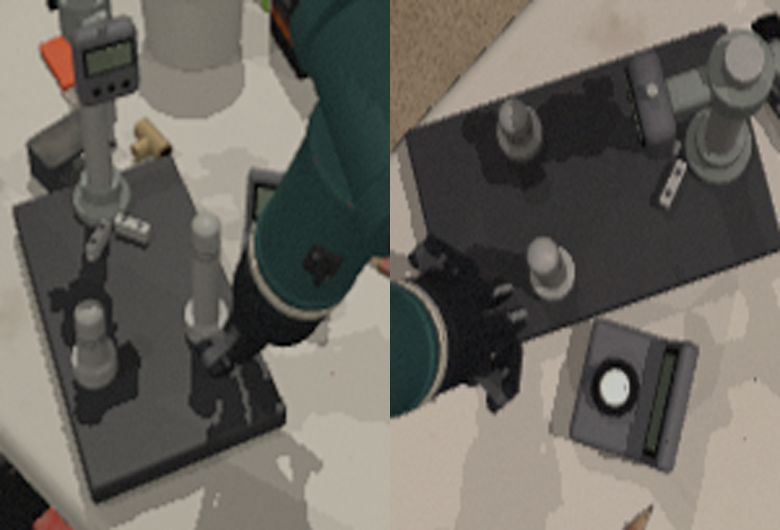

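Call:
servo_tool --plan '[[[0.014,0.0028,-0.003,0,0,0,0],[0.014,0.0028,-0.003,0,0,0,0],[0.014,0.0028,-0.003,0,0,0,0],[0.014,0.0017,-0.0025,0,0,0,0],[0.014,0.0017,-0.0025,0,0,0,0],[0.014,0.002,-0.0022,0,0,0,0],[0.014,0.002,-0.0022,0,0,0,0],[0.014,0.0021,-0.0021,0,0,0,0],[0.014,0.0021,-0.0021,0,0,0,0],[0.014,0.0021,-0.0021,0,0,0,0]]]'

```text
time_s: 10.05
tool_pos: [508.3, -262.8, 5.3]
orientation: [-179.1, 22.2, 125.5]
ft_force: [-2.1, 2.4, 0.5]
gripper_width: 0.165
```

```bash
python3 look.py p8; python3 fing.py p8
```

```text
10.05 [ 508.3 -262.8    5.3] [-179.09393458   22.22236287  125.49686421] [-26.46836455  28.63792848 117.66493407 -38.38213598  17.98287807
 -26.69027553] [-2.08926139  2.37672369  0.52817201] 0.16501720551640506
ztool [ 0.208 -0.317 -0.925]
top 220 [[-24, 7, 37], [4, -16, 37], [-16, 7, 39], [-5, 8, 39], [-13, 8, 40], [-7, -12, 41], [-21, 7, 41], [-9, 18, 42], [-5, 13, 42], [-8, -15, 43], [-10, 8, 43], [-1, -11, 43], [0, -1, 44], [-4, -12, 44]]
tall [ 515.76331388 -273.78146511  137.35874116]
side 120 [[-24, -7, 36], [-24, -7, 40], [-27, 14, 40], [-23, 14, 40], [-28, 11, 43], [-27, -7, 43], [-27, 14, 44], [-30, 10, 47], [-27, 14, 48], [-30, -8, 49], [-30, -10, 51], [-32, 8, 52], [-32, 14, 53], [4, 9, 54]]
tall [ 516.42548188 -270.62601458  135.65411832]
```

View pics/p8.png

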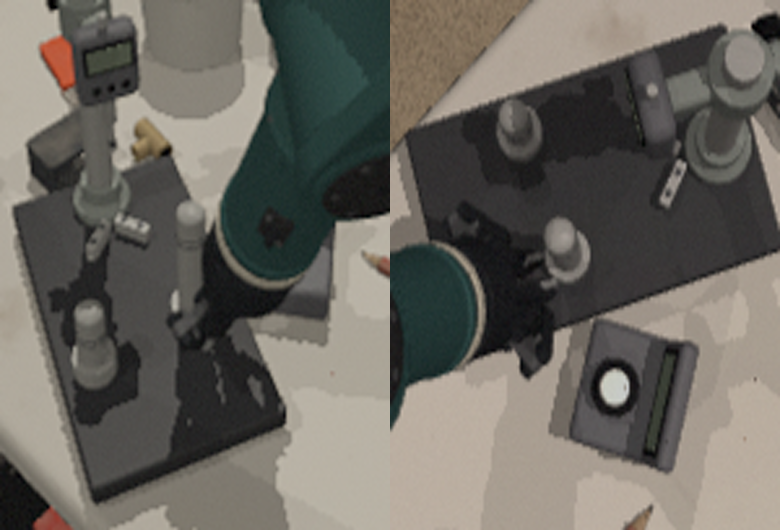

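Call:
servo_tool --plan '[[[0.014,0.0025,-0.0026,0,0,0,0],[0.014,0.0025,-0.0026,0,0,0,0],[0.014,0.0025,-0.0026,0,0,0,0],[0.014,0.0025,-0.0026,0,0,0,0],[0.014,0.0025,-0.0026,0,0,0,0],[0.014,0.0025,-0.0026,0,0,0,0],[0.014,0.0025,-0.0026,0,0,0,0],[0.014,0.0025,-0.0026,0,0,0,0],[0.014,0.0025,-0.0026,0,0,0,0],[0.014,0.0025,-0.0026,0,0,0,0],[0.014,0.0025,-0.0026,0,0,0,0],[0.014,0.0025,-0.0026,0,0,0,0]]]'

```text
time_s: 11.35
tool_pos: [538.4, -294.0, 5.3]
orientation: [-179.1, 22.2, 125.5]
ft_force: [-2.2, 1.6, -0.0]
gripper_width: 0.164
```

```bash
sed -i 's/(504.5,-262)/(547,-307)/' fing.py; python3 look.py p9; python3 fing.py p9
```

```text
11.35 [ 538.4 -294.     5.3] [-179.09744443   22.2284007   125.49795504] [-28.20821815  30.31820147 112.79198992 -32.07008653  20.0092745
 -34.86761777] [-2.2065486   1.64558197 -0.02876869] 0.16434066190279537
ztool [ 0.208 -0.318 -0.925]
top 202 [[2, -14, 37], [4, -16, 37], [-25, 7, 40], [-17, 8, 40], [-3, -9, 40], [-5, 8, 41], [-9, 7, 42], [1, -7, 43], [-4, -6, 43], [-22, 7, 44], [-2, -8, 44], [-3, -5, 44], [-4, 10, 44], [3, -8, 44]]
tall [ 546.91040843 -306.08583884  137.3348968 ]
side 110 [[-25, -9, 37], [-23, 14, 37], [-21, -6, 39], [-25, -6, 39], [-26, -12, 40], [-27, 13, 41], [-24, 19, 42], [-25, -7, 42], [-25, 14, 43], [-28, 11, 44], [-25, 17, 45], [-29, -7, 46], [-25, -6, 47], [-30, 15, 48]]
tall [ 547.38536059 -304.31023968  136.04412007]
```

View pics/p9.png

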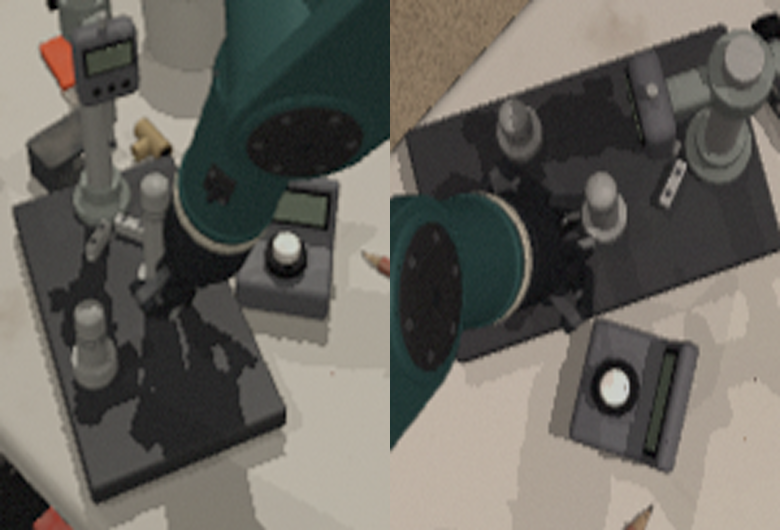

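Call:
servo_tool --plan '[[[0.014,0.0025,-0.0025,0,0,0,0],[0.014,0.0025,-0.0025,0,0,0,0],[0.014,0.0025,-0.0025,0,0,0,0],[0.014,0.0025,-0.0025,0,0,0,0],[0.014,0.0025,-0.0025,0,0,0,0],[0.014,0.0025,-0.0025,0,0,0,0],[0.014,0.0025,-0.0025,0,0,0,0],[0.014,0.0025,-0.0025,0,0,0,0],[0.014,0.0025,-0.0025,0,0,0,0],[0.014,0.0025,-0.0025,0,0,0,0]]]'

```text
time_s: 12.45
tool_pos: [563.5, -319.0, 5.3]
orientation: [-179.1, 22.2, 125.5]
ft_force: [-2.7, 2.4, 0.5]
gripper_width: 0.164
```

```bash
sed -i 's/(547,-307)/(572,-332)/' fing.py; python3 look.py p10; python3 fing.py p10
```

```text
12.45 [ 563.5 -319.     5.3] [-179.09994779   22.23195585  125.50283759] [-29.34674203  31.82036549 108.6542151  -27.93395515  21.93586924
 -40.25883649] [-2.73908305  2.41388115  0.51663997] 0.16360881757116552
ztool [ 0.208 -0.318 -0.925]
top 187 [[-23, 8, 37], [-18, 7, 37], [-6, 8, 38], [0, -12, 40], [-5, 1, 41], [-15, 7, 42], [-20, 8, 42], [-4, 11, 43], [3, -15, 44], [-6, -13, 44], [1, -14, 44], [-5, -2, 44], [-4, -6, 45], [-4, 0, 45]]
tall [ 571.99767119 -330.30512111  136.78887355]
side 112 [[-25, 7, 37], [-26, 14, 38], [-26, -7, 39], [-22, -7, 39], [-23, 15, 40], [-18, -6, 40], [-26, -10, 41], [-26, 14, 42], [-23, -6, 45], [-28, -6, 45], [-30, 13, 45], [-25, 19, 45], [-28, -12, 45], [-25, 21, 46]]
tall [ 574.37128003 -329.31239781  139.9797649 ]
```

View pics/p10.png

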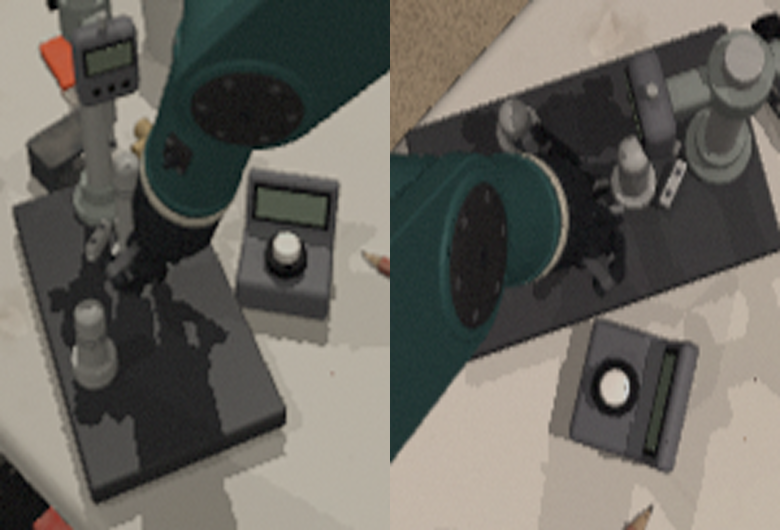

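Call:
servo_tool --plan '[[[0.014,0.0012,-0.0013,0,0,0,0],[0.014,0.0012,-0.0013,0,0,0,0],[0.014,0.0012,-0.0013,0,0,0,0],[0.014,0.0012,-0.0013,0,0,0,0],[0.014,0.0012,-0.0013,0,0,0,0],[0.014,0.001,-0.0013,0,0,0,0],[0.014,0.001,-0.0013,0,0,0,0]]]'

```text
time_s: 13.25
tool_pos: [571.3, -328.0, 5.3]
orientation: [-179.1, 22.2, 125.5]
ft_force: [-2.4, 3.2, 0.7]
gripper_width: 0.164
```

Call:
servo_tool --plan '[[[0.014,0.0006,-0.001,0,0,0,0],[0.014,0.0006,-0.001,0,0,0,0]]]'

```text
time_s: 13.45
tool_pos: [572.6, -330.0, 5.3]
orientation: [-179.1, 22.2, 125.5]
ft_force: [-1.6, 2.4, 0.4]
gripper_width: 0.169
```

Call:
servo_tool --plan '[[[0.014,0.0005,-0.001,0,0,0,0]]]'

```text
time_s: 13.55
tool_pos: [573.1, -331.0, 5.4]
orientation: [-179.1, 22.2, 125.5]
ft_force: [-2.4, 2.4, 0.8]
gripper_width: 0.167
```

Call:
servo_tool --plan '[[[0.014,0.0006,-0.0008,0,0,0,0],[0.014,0.0006,-0.0008,0,0,0,0]]]'

```text
time_s: 13.75
tool_pos: [574.1, -332.5, 5.3]
orientation: [-179.1, 22.2, 125.5]
ft_force: [-2.5, 4.6, 0.7]
gripper_width: 0.164
```

Call:
servo_tool --plan '[[[0.014,0.0006,-0.0008,0,0,0,0]]]'

```text
time_s: 13.85
tool_pos: [574.3, -332.8, 5.1]
orientation: [-179.1, 22.2, 125.5]
ft_force: [-3.3, 7.4, 3.1]
gripper_width: 0.165
```

```bash
sed -i 's/(572,-332)/(582,-344)/' fing.py; python3 look.py p11; python3 fing.py p11
```

```text
13.85 [ 574.3 -332.8    5.1] [-179.0858916    22.17294005  125.49421024] [-30.08364682  32.58230209 106.63641553 -26.00344517  22.89210197
 -42.93570607] [-3.34454058  7.39543967  3.06780066] 0.16456075690076732
ztool [ 0.206 -0.316 -0.926]
top 173 [[2, -14, 37], [-15, 7, 38], [4, -15, 40], [-12, 8, 40], [-20, 7, 42], [-6, 4, 42], [-6, -13, 43], [-2, -7, 43], [-3, -9, 43], [-17, 8, 44], [-9, 8, 44], [-6, 8, 45], [1, -1, 45], [-4, -6, 45]]
tall [ 579.23961947 -341.562193    135.14460853]
side 116 [[-16, -5, 36], [-24, -9, 36], [-14, -6, 37], [-19, -7, 37], [-24, -12, 38], [-21, 19, 38], [-24, -6, 39], [-26, 14, 39], [-22, 14, 40], [-27, 11, 41], [-19, -6, 42], [-25, -8, 42], [-26, 13, 42], [-27, 8, 43]]
tall [ 585.37374325 -339.81015356  140.2904348 ]
```

View pics/p11.png

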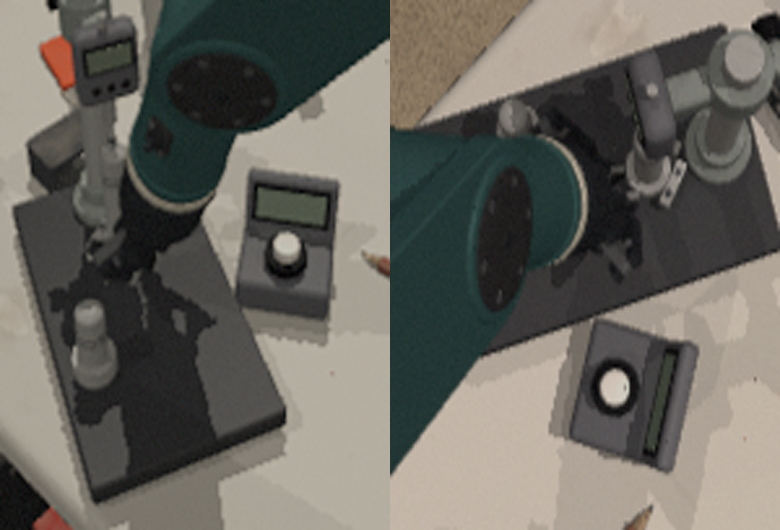

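Call:
servo_tool --plan '[[[0.014,0.0008,-0.0004,0,0,0,0]]]'

```text
time_s: 14.05
tool_pos: [574.6, -332.9, 4.9]
orientation: [-179.1, 22.1, 125.5]
ft_force: [-3.9, 7.2, 2.9]
gripper_width: 0.16
```

Call:
servo_tool --plan '[[[0.014,0.0008,-0.0004,0,0,0,0]]]'

```text
time_s: 14.15
tool_pos: [575.3, -333.1, 4.9]
orientation: [-179.1, 22.1, 125.5]
ft_force: [-4.1, 8.0, 3.1]
gripper_width: 0.165
```

Call:
servo_tool --plan '[[[0.014,0.0008,-0.0004,0,0,0,0]]]'

```text
time_s: 14.25
tool_pos: [575.6, -333.2, 4.7]
orientation: [-179.0, 22.1, 125.5]
ft_force: [-6.2, 9.4, 6.2]
gripper_width: 0.165
```

Call:
servo_tool --plan '[[[0.014,0.0008,-0.0004,0,0,0,0]]]'

```text
time_s: 14.35
tool_pos: [575.6, -333.4, 4.6]
orientation: [-179.0, 22.0, 125.5]
ft_force: [-8.2, 9.3, 7.9]
gripper_width: 0.164
```

Call:
servo_tool --plan '[[[0.014,0.0006,-0.0006,0,0,0,0]]]'

```text
time_s: 14.45
tool_pos: [575.6, -333.5, 4.4]
orientation: [-179.0, 22.0, 125.5]
ft_force: [-8.5, 13.6, 8.5]
gripper_width: 0.163
```

Force rose to 16 N in both directions and motion stopped, so the pin is likely home. Backing off to check.

Call:
servo_tool --plan '[[[0.014,-0.0005,0.0008,0,0,0,0],[0.014,-0.001,0.0016,0,0,0,0],[0.014,-0.002,0.003,0,0,0,0],[0.014,-0.004,0.006,0,0,0,0],[0.014,-0.008,0.012,0.002,0,0,0],[0.014,-0.01,0.016,0.005,0,0,0],[0.014,-0.01,0.016,0.01,0,0,0],[0.014,-0.01,0.016,0.02,0,0,0],[0.014,-0.01,0.016,0.02,0,0,0],[0.014,-0.01,0.016,0.03,0,0,0],[0.014,-0.01,0.016,0.03,0,0,0],[0.014,-0.01,0.016,0.03,0,0,0]]]'

```text
time_s: 15.65
tool_pos: [493.2, -199.6, 153.9]
orientation: [-179.2, 22.3, 125.5]
ft_force: [0.6, -1.1, 1.1]
gripper_width: 0.163
```

```bash
python3 look.py p12
python3 - <<'E'
from h import *
for c in('top','side'):
    p,d=snapshot(c);W=pts(c,d)
    for n in('tall_master_foot','tall_master_mid','seat','gauge_under','vee','short_master_mid','zero_key_top'):
        for r in spot_point(c,n)[:1]: print(c,n,np.round(r['location'],1),round(r['conf'],2))
    r=(slice(130,190),slice(195,265)) if c=='side' else (slice(120,220),slice(230,320))
    r=(slice(150,240),slice(190,270)) if c=='side' else r
    cv2.imwrite(f'pics/q12_{c}.png',cv2.resize(cv2.cvtColor(p,cv2.COLOR_RGB2BGR)[r],None,fx=6,fy=6,interpolation=cv2.INTER_CUBIC))
E
```

```text
15.65 [ 493.2 -199.6  153.9] [-179.17508523   22.31422958  125.4880273 ] [-19.42133633  10.9059178  113.6377309  -21.28393314  39.32394196
 -40.10393069] [ 0.56867825 -1.05749584  1.1463793 ] 0.162979534393423
top tall_master_foot [ 584.5 -347.1   89.2] 0.66
top tall_master_mid [ 582.3 -345.    89.9] 0.46
top seat [ 582.7 -344.7   27.7] 0.75
top gauge_under [ 582.8 -347.   201.2] 0.64
top vee [ 593.8 -363.5   39.8] 0.84
top short_master_mid [ 603.2 -225.4   65.9] 0.74
top zero_key_top [ 424.8 -320.7   56.8] 0.45
side tall_master_foot [ 584.5 -342.5   30.6] 0.62
side tall_master_mid [ 583.6 -346.4   92.4] 0.77
side seat [ 582.7 -347.8   27.2] 0.93
side gauge_under [ 585.6 -346.   197.4] 0.96
side vee [ 593.5 -366.5   41.3] 0.93
side short_master_mid [ 613.5 -233.8   64.8] 0.73
side zero_key_top [ 422.9 -317.9   58.3] 0.51
```

View pics/q12_side.png

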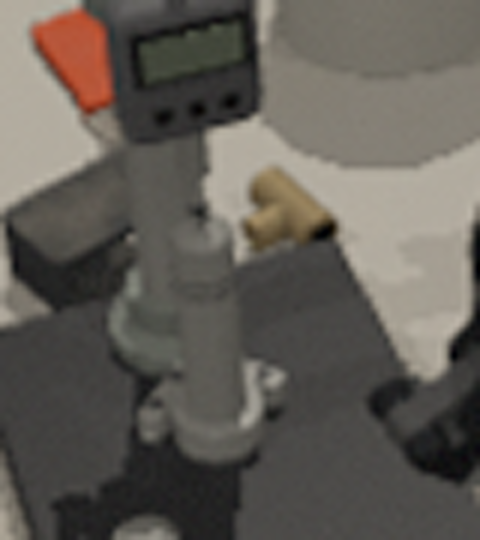

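View pics/q12_top.png

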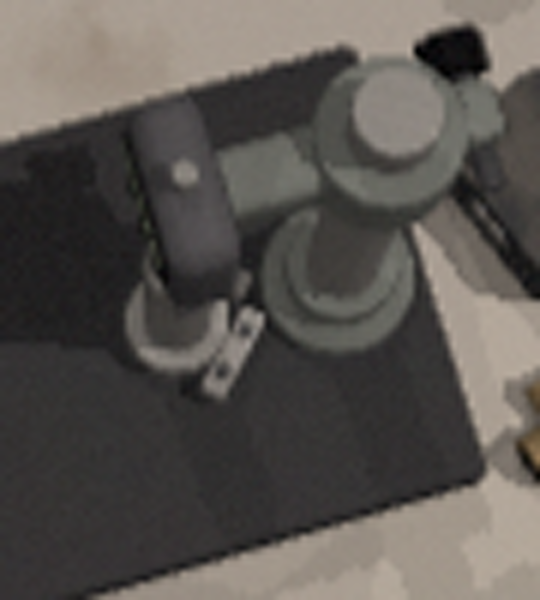

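Run:
```python
from h import *
from scipy.optimize import least_squares
def fit(q,r):
    f=lambda p:np.hypot(q[:,0]-p[0],q[:,1]-p[1])-r
    s=least_squares(f,q[:,:2].mean(0),loss='soft_l1',f_scale=1.5);return s.x.round(1),np.median(abs(s.fun)).round(2),len(q)
o=np.array([568.9,-295.7]);u=np.array([.306,-.952]);v=np.array([.952,.306])
for n,(x,y) in(('p4',(504.4,-262)),('p12',(584,-345))):
  for f,c in(('t','top'),('s','side')):
    W=pts(c,np.load(f'pics/{n}{f}.npy'));m=(np.hypot(W[...,0]-x,W[...,1]-y)<17)&(W[...,2]>52)&(W[...,2]<143);q=W[m]
    x0,e,k=fit(q,13.);L=((x0-o)@u,(x0-o)@v);print(n,c,'stem',x0,e,k,'local',np.round(L,1),'ztop',W[(np.hypot(W[...,0]-x,W[...,1]-y)<10)&(W[...,2]<156)&(W[...,2]>120)][:,2].max().round(1))
    if n=='p12':
        # bars: tops z 38..48 near vee outside foot
        m=(np.hypot(W[...,0]-x0[0],W[...,1]-x0[1])<40)&(W[...,2]>37)&(W[...,2]<48)
        q=W[m];l=np.stack([(q[:,:2]-o)@u,(q[:,:2]-o)@v],1)
        r=np.hypot(q[:,0]-x0[0],q[:,1]-x0[1]);print(np.c_[l,r][r>20.5].round(0).astype(int).tolist())
```

```text
p4 top stem [ 504.6 -261.7] 0.16 64 local [-52.  -50.8] ztop 152.6
p4 side stem [ 504.9 -262.2] 0.42 291 local [-51.5 -50.7] ztop 151.2Traceback (most recent call last):
  File "<stdin>", line 10, in <module>
    return umr_maximum(a, axis, None, out, keepdims, initial, where)
ValueError: zero-size array to reduction operation maximum which has no identity
```

Run:
```python
from h import *
from scipy.optimize import least_squares
def fit(q,r):
    f=lambda p:np.hypot(q[:,0]-p[0],q[:,1]-p[1])-r
    s=least_squares(f,q[:,:2].mean(0)+[0,-5],loss='soft_l1',f_scale=1.5);return s.x.round(1),np.median(abs(s.fun)).round(2),len(q)
o=np.array([568.9,-295.7]);u=np.array([.306,-.952]);v=np.array([.952,.306])
for f,c in(('t','top'),('s','side')):
    W=pts(c,np.load(f'pics/p12{f}.npy'));m=(np.hypot(W[...,0]-584,W[...,1]+345)<18)&(W[...,2]>52)&(W[...,2]<143);q=W[m]
    if len(q)>5:
        x0,e,k=fit(q,13.);print(c,'stem',x0,e,k,'local',((x0-o)@u).round(1),((x0-o)@v).round(1))
    l=np.stack([(W[...,:2]-o)@u,(W[...,:2]-o)@v],-1)
    m=(l[...,0]>25)&(l[...,0]<85)&(abs(l[...,1])<45)&(W[...,2]>38)&(W[...,2]<49)
    for a,b in sorted(map(tuple,l[m].round(0).astype(int).tolist())): print((a,b),end='')
    print()
```

```text
top stem [ 584.4 -343.6] 0.14 79 local 50.3 0.1
(31, -2)(31, 0)(32, -7)(32, -5)(32, 2)(32, 4)(33, -10)(33, -9)(33, -3)(33, -1)(33, 6)(34, -6)(34, 1)(34, 10)(35, -12)(35, -11)(35, -2)(35, 3)(35, 5)(36, -9)(36, 1)(36, 8)(37, -14)(37, -12)(37, -5)(37, 2)(37, 10)(37, 12)(38, -10)(38, -8)(38, -3)(38, 5)(38, 7)(38, 14)(39, -15)(39, -13)(39, -6)(39, 9)(39, 11)(40, -17)(40, -10)(41, -16)(41, -9)(41, 16)(42, -19)(42, -13)(42, -11)(43, -17)(44, -14)(44, -12)(45, -19)(46, -15)(47, -20)(47, -18)(47, -12)(48, -15)(49, -20)(49, -13)(50, -18)(50, -16)(51, -14)(52, -27)(52, -20)(53, -16)(53, -14)(54, -28)(54, -27)(54, -19)(54, -12)(55, -31)(55, -24)(55, -17)(55, -15)(56, -29)(56, -13)(57, -32)(57, -27)(57, -25)(57, -19)(57, -18)(58, -30)(58, -23)(58, -20)(58, -15)(58, -13)(59, -28)(59, -26)(59, -18)(59, -11)(59, -9)(60, -33)(60, -31)(60, -23)(60, -21)(60, -16)(60, -14)(61, -29)(61, -27)(61, -12)(62, -24)(62, -18)(62, -17)(62, -10)(62, -7)(63, -29)(63, -21)(63, -19)(63, -14)(63, -12)(63, -5)(63, -3)(64, -27)(64, -25)(64, -18)(64, -10)(64, -8)(65, -22)(65, -15)(65, -13)(65, -5)(66, -20)(66, -18)(66, -
[... 1135 characters left out ...]
49, 15)(50, -25)(50, -14)(51, -25)(51, -18)(51, 17)(51, 20)(52, 28)(52, 29)(53, 14)(53, 20)(53, 25)(53, 30)(54, -29)(54, -24)(54, -24)(54, -16)(54, 25)(54, 28)(54, 33)(55, -27)(55, -24)(55, -21)(55, 19)(55, 30)(56, -30)(56, -17)(56, 16)(56, 22)(56, 30)(57, -30)(57, -22)(57, 13)(57, 18)(57, 21)(57, 22)(57, 24)(57, 27)(58, -28)(58, -23)(58, 26)(59, -20)(59, 15)(59, 23)(59, 31)(60, 12)(60, 15)(60, 20)(60, 28)(61, -26)(61, -18)(62, -26)(62, -21)(62, 22)(62, 25)(63, -29)(63, -21)(64, 19)(65, -24)(65, 11)(65, 13)(65, 22)(65, 27)(66, -17)(66, 16)(67, -20)(67, 16)(67, 18)(68, -20)(68, 24)(69, -23)(69, 20)(70, -18)(70, 12)(70, 15)(71, 17)(72, 20)(74, 11)(75, 13)(75, 16)(77, 12)(78, 10)(81, 9)(85, 11)
```

Stem fits put the pin at local (50.3–51.0, 0.1–0.4) against the seat at (50, 0), standing upright between both bars. In the side crop the plunger is on the dome at about (205,225). The pin is home, so the key is next.

Call:
servo_tool --plan '[[[0,-0.005,-0.01,0,0.109,0.071,0],[0,-0.009,-0.015,0,0.109,0.071,0],[0,-0.009,-0.015,0,0.109,0.071,0],[0,-0.009,-0.015,0,0,0,0],[0,-0.009,-0.016,0,0,0,0],[0,-0.009,-0.016,-0.01,0,0,0],[0,-0.009,-0.016,-0.02,0,0,0],[0,-0.008,-0.01,-0.02,0,0,0],[0,-0.003,-0.006,0,0,0,0],[0,0,0,0,0,0,0],[0,0,0,0,0,0,0]]]'

```text
time_s: 17.65
tool_pos: [423.9, -319.2, 103.1]
orientation: [-179.9, 0.5, 125.3]
ft_force: [0.3, -0.0, -0.2]
gripper_width: 0.001
```

```bash
python3 look.py p13
python3 - <<'E'
from h import *
p,d=snapshot('side')
W=pts('top',np.load('pics/top0.npy'));I=cv2.imread('pics/top0.png').min(2)
for W,I,c in((W,I,'top'),(pts('side',np.load('pics/side0.npy')),cv2.imread('pics/side0.png').min(2),'side')):
    m=(np.hypot(W[...,0]-423,W[...,1]+319)<20)&(I>140)&(W[...,2]>36);q=W[m];print(c,len(q),q.mean(0),(q.min(0)+q.max(0))/2,np.percentile(q[:,2],[5,50,95]))
s=sense();T=s['tool_pos']
for f,c in(('t','top'),('s','side')):
    W=pts(c,np.load(f'pics/p13{f}.npy'));r=np.hypot(W[...,0]-T[0],W[...,1]-T[1]);m=(r<35)&(W[...,2]>65)&(W[...,2]<190);q=W[m];q=q[np.argsort(q[:,2])];print(c,q[:12].round(0).astype(int).tolist())
E
```

```text
17.65 [ 423.9 -319.2  103.1] [-179.91825137    0.48681957  125.2761758 ] [-44.31460134  21.0240754  101.76528897  -0.20132581  56.74675943
 -79.4807162 ] [ 0.25516257 -0.02245569 -0.15141142] 0.0006125709459921569
top 87 [ 422.21269702 -318.68538399   59.70364797] [ 422.45546765 -318.32627879   59.38364074] [57.39596923 59.65589931 62.7496116 ]
side 48 [ 422.47821968 -316.35690567   58.32577937] [ 422.2299757  -315.67491123   57.84905687] [55.5735033  58.57268761 60.19436816]
top []
side [[427, -312, 135], [425, -308, 136], [425, -309, 138], [421, -308, 139], [423, -307, 140], [413, -313, 140], [418, -310, 140], [416, -311, 142], [421, -307, 143], [435, -311, 143], [426, -307, 143], [413, -312, 144]]
```

View pics/p13.png

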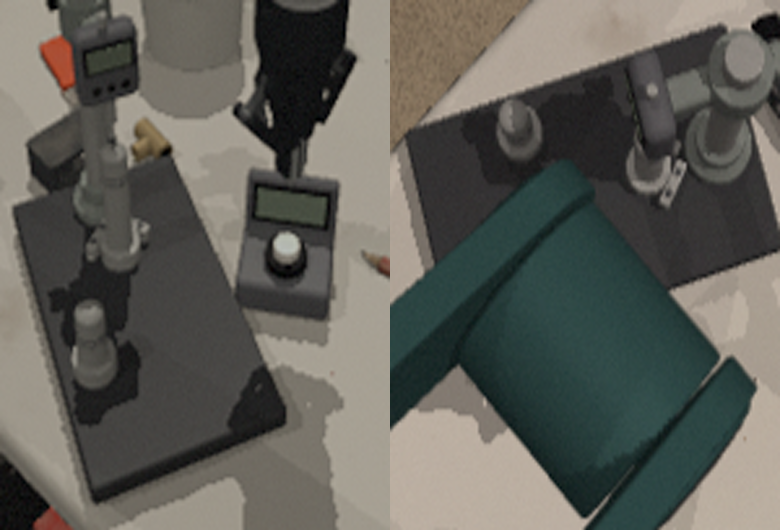

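Call:
servo_tool --plan '[[[0,-0.0015,0.0005,-0.015,0,0,0],[0,0,0,-0.02,0,0,0],[0,0,0,-0.02,0,0,0],[0,0,0,-0.007,0,0,0],[0,0,0,-0.003,0,0,0],[0,0,0,0,0,0,0],[0,0,0,0,0,0,0]]]'

```text
time_s: 18.5
tool_pos: [422.2, -318.8, 38.0]
orientation: [-179.9, 0.5, 125.3]
ft_force: [-0.5, -0.7, 0.4]
gripper_width: -0.005
```

Run:
```python
from h import *
p,d=snapshot('side');cv2.imwrite('pics/k1.png',cv2.resize(cv2.cvtColor(p,cv2.COLOR_RGB2BGR)[180:260,250:330],None,fx=7,fy=7,interpolation=cv2.INTER_CUBIC))
```

```text
(no output)
```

View pics/k1.png

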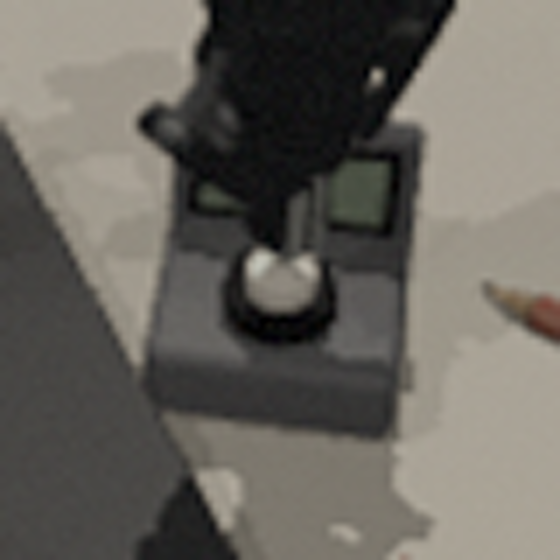

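The fingertips, at about (295,250) in the crop, are just above the white key at (283,283). Pressing by feel.

Call:
servo_tool --plan '[[[0,0,0,-0.003,0,0,0],[0,0,0,-0.003,0,0,0],[0,0,0,-0.002,0,0,0]]]'

```text
time_s: 18.85
tool_pos: [421.5, -318.4, 29.0]
orientation: [-179.9, 0.4, 125.3]
ft_force: [-0.2, -0.0, 0.4]
gripper_width: -0.003
```

Call:
servo_tool --plan '[[[0,0,0,-0.002,0,0,0],[0,0,0,-0.002,0,0,0]]]'

```text
time_s: 19.05
tool_pos: [421.4, -318.3, 25.0]
orientation: [-179.9, 0.4, 125.3]
ft_force: [0.3, 0.0, 2.5]
gripper_width: -0.003
```

Call:
servo_tool --plan '[[[0,0,0,-0.002,0,0,0]]]'

```text
time_s: 19.15
tool_pos: [421.5, -318.3, 23.0]
orientation: [-179.9, 0.4, 125.3]
ft_force: [-0.3, 0.3, 2.8]
gripper_width: 0.002
```

Call:
servo_tool --plan '[[[0,0,0,-0.002,0,0,0]]]'

```text
time_s: 19.25
tool_pos: [421.5, -318.3, 21.1]
orientation: [-179.9, 0.4, 125.3]
ft_force: [-0.3, 0.2, 4.2]
gripper_width: 0.003
```

Call:
servo_tool --plan '[[[0,0,0,-0.0015,0,0,0]]]'

```text
time_s: 19.35
tool_pos: [421.5, -318.4, 20.1]
orientation: [-179.9, 0.4, 125.3]
ft_force: [-4.1, 4.7, 25.4]
gripper_width: 0.003
```

Call:
servo_tool --plan '[[[0,0,0,-0.001,0,0,0]]]'

```text
time_s: 19.45
tool_pos: [421.5, -318.4, 20.0]
orientation: [-179.9, 0.4, 125.3]
ft_force: [-5.5, 5.5, 29.1]
gripper_width: -0.002
```

Hard stop reached at 29 N, so the key is right down. Releasing.

Call:
servo_tool --plan '[[[0,0,0,0.002,0,0,0],[0,0,0,0.005,0,0,0],[0,0,0,0.01,0,0,0],[0,0,0,0.02,0,0,0],[0,0,0,0.03,0,0,0],[0,0,0,0.04,0,0,0],[0,0,0.03,0.03,0,0,0],[0,-0.01,0.04,0.02,0,0,0],[0,-0.01,0.04,0.01,0,0,0],[0,-0.01,0.04,0,0,0,0],[0,0,0.03,0,0,0,0],[0,0,0,0,0,0,0]]]'

```text
time_s: 20.65
tool_pos: [390.1, -134.9, 185.9]
orientation: [-179.9, 0.3, 125.4]
ft_force: [0.0, -0.1, -0.7]
gripper_width: 0.004
```

```bash
python3 look.py p14
python3 - <<'E'
from h import *
from scipy.optimize import least_squares
o=np.array([568.9,-295.7]);u=np.array([.306,-.952]);v=np.array([.952,.306])
for f,c in(('t','top'),('s','side')):
    W=pts(c,np.load(f'pics/p14{f}.npy'));m=(np.hypot(W[...,0]-584,W[...,1]+345)<18)&(W[...,2]>52)&(W[...,2]<143);q=W[m]
    s=least_squares(lambda p:np.hypot(q[:,0]-p[0],q[:,1]-p[1])-13,q[:,:2].mean(0)+[0,-5],loss='soft_l1',f_scale=1.5);print(c,s.x,(s.x-o)@u,(s.x-o)@v)
    m=(np.hypot(W[...,0]-422.4,W[...,1]+318)<8);print('key z',np.median(W[m][:,2]))
    m=(np.hypot(W[...,0]-605,W[...,1]+229)<18)&(W[...,2]>52)&(W[...,2]<110);q=W[m];print('short',(q.min(0)+q.max(0))/2)
E
```

```text
20.65 [ 390.1 -134.9  185.9] [-179.91240967    0.30530405  125.44028595] [-28.47905394   5.56956403 109.29542995  -0.23509519  64.8994817
 -63.81981481] [ 0.01444273 -0.13166634 -0.72806461] 0.004404030985432315
top [ 584.40849132 -343.6843042 ] 50.426655945942294 0.08088665384773286
key z 59.387261897205235
short [ 606.90198854 -230.97679448   77.87667487]
side [ 584.89213617 -344.16760454] 51.034753194078775 0.39342664585273646
key z 58.878418617915486
short [ 607.81291426 -226.87906732   76.81456624]
```

View pics/p14.png

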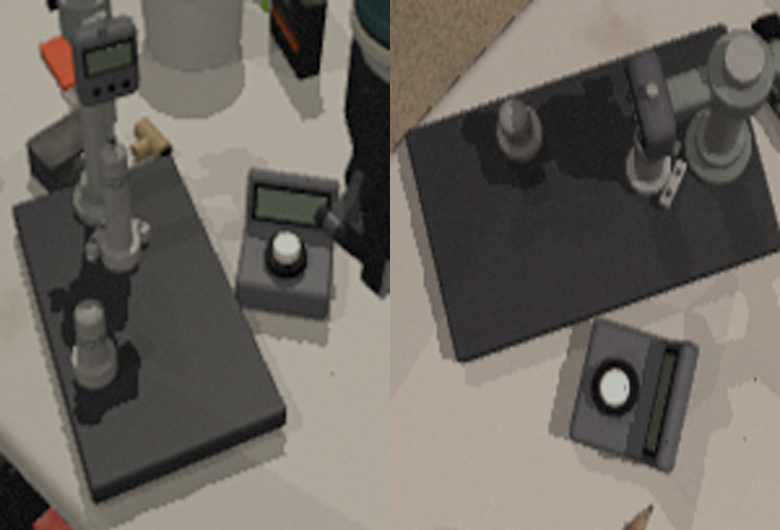

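The pin is upright in the vee at about (120,250) in the side half. The key at (287,250) is back up, at 59 mm as before, the short pin and tee have not moved, and the arm is clear. Handing in.

```bash
python3 -c "
from bench import *
print(sign_off())"
```

```text
the job is handed in; nothing more can be done
None
```

The tall pin is home in the vee under the plunger. After that I pressed the zero key to its hard stop and let it go. The job was handed in at about 20.7 s.

- **Pushing the pin:** I pushed at the foot with the fingertips held nearly closed behind it. It slid upright with about 3 N, and at the vee it stopped dead at about 16 N sideways force.
- **Pin position:** After the fingers backed off, fits to the depth images put it at local (50.4, 0.1) mm from the top camera and (51.0, 0.4) mm from the side camera. The seat is at (50, 0).
- **Zero key:** The spring gave 2.5 to 4 N, then a hard stop of about 25 to 29 N. The key top is back at 59 mm, its starting height.
- **Bystanders:** The short pin, tee and bit case show no movement in the images. I measured only the short pin; the tee and case I judged by eye.
- **TCP disagreement:** The real fingertips ended about 32 to 36 mm short of the reported TCP. I noticed this when the first approach stayed clear of the pin, and from then on worked from the depth images and the measured force.
- **Not measured:** I could not read the plunger's lift directly; the picture only shows its tip on the pin's dome.

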